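# Complete the cup tree and hold it up for its price label

### The arm

A 6-joint arm with a two-finger parallel gripper is mounted at the origin on the work surface. World frame = base frame: x ahead of the robot, y to its left, z up, the work surface at z = 0. Lengths are in m, angles in rad, forces in N, time in s.
With the tool pointing down it reaches from about 0.375 to 0.975 m from the base axis. Payload 3.8 kg.
Tool frame: the origin (TCP) lies between the finger pads, 19 mm behind the fingertips; this is the grasp point; z points along the fingers, y is the line along which they close (so a half turn about z gives the same grasp; the last joint's range is limited). The gripper opens to 88 mm and grips with 3 to 60 N. Pads are 18 mm wide; open, the fingers measure 123 mm over their backs; the gripper's body (75 mm by 187 mm) begins 45 mm behind the grasp point.
Start: joints at [1.313, 0.264, 1.604, -0, 1.274, -0.037], TCP at [0.148, 0.659, 0.257] pointing down, gripper open.
Joint ranges: [-2.63, 2.63], [-0.94, 2.18], [0.31, 2.57], [-1.31, 4.45], [0, 2.66], [-2.55, 2.55]. Speed limits (rad/s): [2.57, 2.57, 3.14, 3.14, 3.14, 3.14].

### API

Orientations are given as a unit quaternion [x, y, z, w].
In Python, from bench import bot, eyes gives the robot as it stands.
- The arm moves only by the tool send_rows, never from a script. Its argument "series" is a list that holds one entry, the list of rows, each a list of 7 numbers: the turn, a rotation vector about the tool's x, y, z in degrees, then the shift along the tool's x, y, z in cm, then the finger opening in cm, from 0 to 8.81. In form: [[[ax, ay, az, x, y, z, jaw], ...]]. A call has 1 to 12 rows; each row is the pose to reach, as a shift and turn from the pose commanded when the call began, along the tool's axes at that moment; what a row does not reach only later rows make up. A row lasts 1/8 s, in which the tool goes at most 62.5 mm and 10.7 degrees, less where a joint would pass 70% of its speed; a pose out of reach is approached as far as the arm can. A call with a gripper value outside its range is refused whole. The fingers move at their own pace and stop on an object; the grip force is fixed at half the most. Time passes only in rows, so rows that repeat a pose let the fingers close. It gives the time, the measured TCP pose, the force, the opening and the grip force at its end, in the units of the state.
- bot.get_state(): the state, without advancing time (a new reading comes with each control period).
- eyes.get_image(name): name is "side" or "top"; returns a dict with "image" (420x560x3 uint8, red, green, blue), "intrinsics" (3x3 intrinsics, pixels), "k1" (the pictures are not rectified: a ray, as slopes to the right and down, at radius r is drawn at 1 + k1 r^2 times it, then the intrinsics apply), "R" (3x3) and "t" (3): a world point X has camera coordinates R X + t. Camera axes: x right, y down, z forward; pixel columns grow to the right and rows downward; lengths in m; the calibration is good to about 2 mm. A picture is of the moment at which its call begins. There is no depth.
- bot.finish_job(): hands the job in; it is judged then, once.
The state is a dict: "t": time; "qpos": joint angles; "joint_vel": joint speeds; "joint_torque": joint torques, N m; "eef_pos": TCP position; "ee_rot": TCP orientation; "wrist_force": force on the tool from outside, world axes, zero at the start; "ft_torque": the same for the moment, N m; "gripper_width": opening from 0.0 (shut) to 1.0 (fully open); "gripper_force": force on a finger pad.
Only numpy, scipy, OpenCV 4.12 (cv2) and the standard library are available. Lean on these libraries where they do the work, as an engineer would, in place of code of your own. Each camera call takes 0.05 s, during which the arm holds its last target. There are 200 camera calls.

### The job

Hang the loose white espresso cup by its handle on the empty peg of the wooden cup tree, next to the two cups already there, and let go so that it hangs freely. Then take the tree by the bare top of its post, lift the whole set at least 5 cm clear of the table and hold it upright and still there with all three cups hanging, so that I can stick the price label under its base: finish while holding it. Do not let a cup come off or tip the tree over, and leave the other goods on the table where they are.

Things in the scene. Friction and masses are not known exactly. Their poses are not given: they have to be found in the camera images.
- tree: loose beech cup tree, 0.36 kg (0.7 with its three cups): round base 160 mm across, 18 thick; upright round post 24 mm thick, its top 205 mm up; three pegs at 120 degrees to one another. Origin: centre of the base's underside, z up the post. The empty peg points along its own -x (within 60 degrees of towards the robot), those with cups 60 degrees either side of its +x
- post_top (a point): centre of the top of the tree's post, 205 mm above the underside of its base; the post (round, 24 mm) is bare for about 45 mm below it
- peg_a (a point): point on the axis of the empty peg, 50 mm out from the post's axis and 138 mm above the underside of the base. All pegs are straight, round, 8 mm thick and slope up and outwards at 15 degrees: a peg's axis leaves the post's axis 125 mm up and ends in a rounded tip 78 mm out, 146 mm up
- peg_b (a point): the same point on the occupied peg 60 degrees from the tree's +x towards its +y
- peg_c (a point): the same point on the occupied peg 60 degrees from the tree's +x towards its -y
- cup: the loose white ceramic espresso cup, 0.12 kg, standing mouth up by itself on the table: straight round body 62 mm across, 66 high, 4 mm walls, one ear handle of 9 mm round section reaching 65 mm from the cup's axis. Origin: centre of its underside, z up; the handle points along its own +y, in its y-z plane. Hung up and let go, it swings down till its rim faces sideways (tipped some 65 degrees)
- cup_loop (a point): centre of the loose cup's handle opening, at y = 44, z = 40 mm in the cup's frame. The opening reaches from y = 31 to 55 mm; its top is at z = 51 mm, its lower edge rises from z = 20 mm at the wall to 40 mm at the outer end. Hung, the cup may slide along the peg towards the post
- cup_b: identical white espresso cup, one of the two that already hang by their handles on the tree and turn with it, this one on peg b; hanging, its rim faces sideways. Origin: centre of its handle opening, some 9 mm below the peg's axis
- cup_c: identical white espresso cup, one of the two that already hang by their handles on the tree and turn with it, this one on peg c; hanging, its rim faces sideways. Origin: centre of its handle opening, some 9 mm below the peg's axis
- jug: bystander: tall white insulated jug with a handle, 225 mm high, 130 mm across, to the left; origin centre of its underside
- carton: bystander: upright cream-coloured gift carton 90 x 130 x 160 mm, to the right; origin centre of its underside
- bowl: bystander: small steel bowl 100 mm across, 36 mm high, in front of the robot nearer than the tree; origin centre of its underside
- mill: bystander: wooden pepper mill 54 mm across, 148 mm high, straight ahead at the back; origin centre of its underside
- dish: bystander: footed glass dessert dish 90 mm across, 85 mm high, to the right; origin centre of its underside
- mug: bystander: large blue mug 84 mm across, 95 mm high, at the back left; origin centre of its underside; not for the tree
There are look-alikes about, which are no part of the job. What is shaped like the cup_b but pink is not meant. Leave any black look-alike of the tree alone.

How it is judged:
By the outcome, as a careful person would: the job done as asked, in the order asked, and still so for the second after the job is handed in, while the arm keeps its last pose, push and grip.
It also fails if it takes over 64 s, if anything falls off the work surface, if the arm or the gripper's body presses on something with over 40 N, if the wrist force passes 120 N, or if a joint passes its speed limit or range.

## Working session

There is one attempt and no reset: what is moved stays moved. The work goes in short steps, Python scripts to look and compute and a tool call to move; the robot and the scene stay as the last step left them, time stands still between calls to the robot, and variables do not carry over. Pictures are saved under pics/ and viewed, at most 10 in all, crops included, and the job is handed in when it is done.

Besides the shell and the picture viewer there is one more tool, called after ">>>" as a command line: name --argument value ..., lists and objects as JSON in quotes. send_rows: Moves the arm, as the interface text tells. Its arguments: {"type":"object","properties":{"series":{"type":"array","items":{"type":"array","items":{"type":"array","items":{"type":"number"}}}}},"required":["series"]}

```bash
ls; mkdir -p pics; python3 - <<'E'
from bench import bot, eyes
import cv2,pickle
s=bot.get_state(); print({k:s[k] for k in('t','eef_pos','ee_rot','gripper_width','wrist_force')})
d={}
for n in('side','top'):
    i=eyes.get_image(n); d[n]=i
    cv2.imwrite(f'pics/{n}0.png',cv2.cvtColor(i['image'],cv2.COLOR_RGB2BGR))
    print(n,i['intrinsics'],i['k1'],i['R'],i['t'])
pickle.dump(d,open('d0.pkl','wb'))
E
```

```text
pics
{'t': 0.0, 'eef_pos': array([0.14766677, 0.65798213, 0.2560756 ]), 'ee_rot': array([ 1.10193366e-01,  9.93909549e-01, -1.09546341e-03, -1.73511143e-04]), 'gripper_width': 0.9999022989639853, 'wrist_force': array([0.26645001, 0.66768538, 0.53509763])}
side [[500.53376304   0.         275.54118675]
 [  0.         500.53376304 210.0301967 ]
 [  0.           0.           1.        ]] -0.08003674363676228 [[ 0.98700457 -0.15910935  0.02249871]
 [-0.07265347 -0.56674041 -0.82068677]
 [ 0.14332987  0.80838699 -0.57093522]] [-0.54712681  0.17918991  1.63648592]
top [[423.63069137   0.         278.77760262]
 [  0.         423.63069137 209.65851665]
 [  0.           0.           1.        ]] -0.032564852304197624 [[-0.01077765 -0.99956648 -0.02739884]
 [-0.99737604  0.01270762 -0.07127098]
 [ 0.07158825  0.02655881 -0.99708061]] [0.03619415 0.5623156  1.3471038 ]
```

View pics/side0.png

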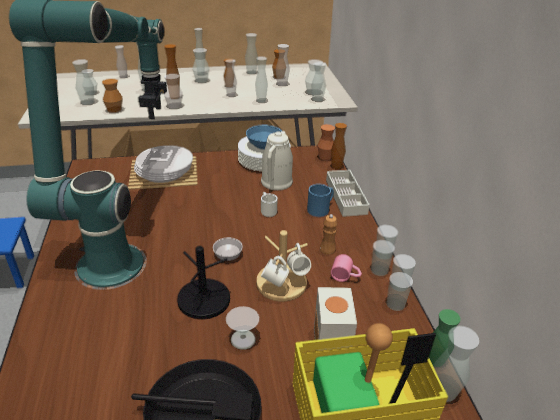

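View pics/top0.png

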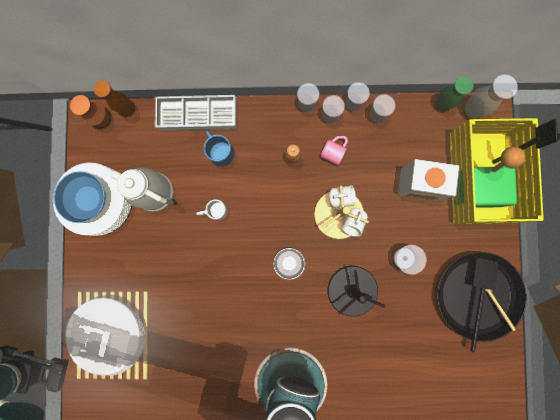

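The side view shows the loose white cup at (269,205) and the beech tree with two white cups at (283,262). The top view shows them at (215,210) and (340,212). Look-alikes: the black tree (side (203,285), top (353,290)) and the pink cup (side (344,268), top (335,150)); neither fits. I'll confirm this in an enlarged crop.

```bash
python3 - <<'E'
import pickle,cv2,numpy as np
d=pickle.load(open('d0.pkl','rb'))
def c(n,x,y,w,h,s):
    a=cv2.cvtColor(d[n]['image'],cv2.COLOR_RGB2BGR)[y:y+h,x:x+w]
    a=cv2.resize(a,(w*s,h*s),interpolation=cv2.INTER_CUBIC)
    for k in range(0,w,10): cv2.line(a,(k*s,0),(k*s,6 if k%50 else 14),(0,255,255),1)
    for k in range(0,h,10): cv2.line(a,(0,k*s),(6 if k%50 else 14,k*s),(0,255,255),1)
    return a
# tree side 240..320 x 225..300 ; cup
A=c('side',245,225,80,75,5); B=c('top',305,175,80,75,5)
C=c('side',250,185,40,37,8); D=c('top',190,190,50,46,8)
im=np.zeros((600,800,3),np.uint8)
im[:375,:400]=A; im[:375,400:800]=B
C=c('side',250,190,50,28,8);D=c('top',190,196,50,28,8)
im[376:600,:400]=C; im[376:600,400:]=D
cv2.imwrite('pics/crop1.png',im)
E
```

```text
(no output)
```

View pics/crop1.png

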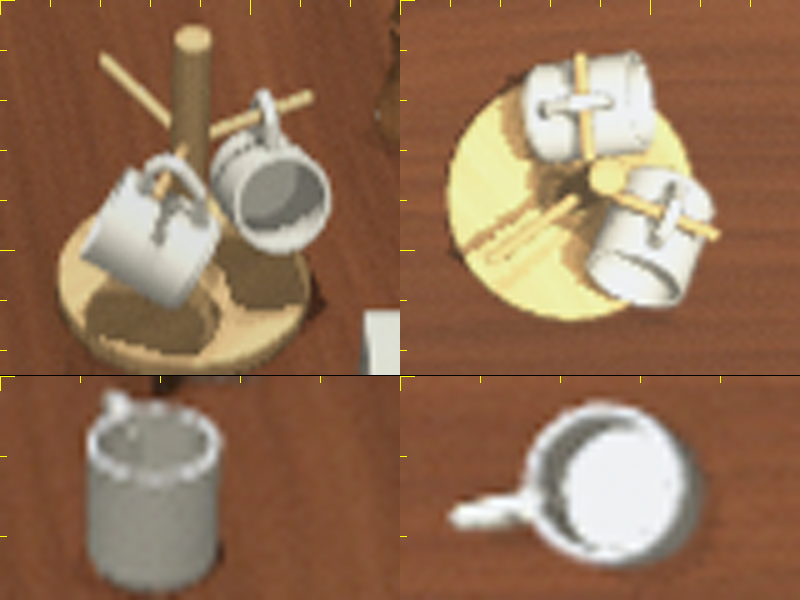

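The crop shows the beech tree, with its empty peg running to the upper left in the side view (tip about (265.6,236.4)) and to the lower left in the top view. It also shows a single upright white cup, with the handle pointing left in the top view, towards +y. Those are the tree and cup I want.

```bash
cat > h.py <<'E'
import pickle,cv2,numpy as np
from scipy.spatial.transform import Rotation as Ro
d=pickle.load(open('d0.pkl','rb'))
def ray(n,p):
    i=d[n]; q=cv2.undistortPoints(np.array([[p]],float),i['intrinsics'],np.array([i['k1'],0,0,0,0.]))[0,0]
    R=np.array(i['R']); v=R.T@np.array([*q,1]); return -R.T@i['t'],v/np.linalg.norm(v)
def tri(ps,pt):
    A=np.zeros((3,3));b=np.zeros(3);L=[ray('side',ps),ray('top',pt)]
    for c,v in L: M=np.eye(3)-np.outer(v,v);A+=M;b+=M@c
    X=np.linalg.solve(A,b); return X,[np.linalg.norm(np.cross(X-c,v))*1e3 for c,v in L]
def onz(n,p,z): c,v=ray(n,p); return c+v*(z-c[2])/v[2]
def px(n,X):
    i=d[n];R=np.array(i['R']); return cv2.projectPoints(np.array(X,float).reshape(-1,3),cv2.Rodrigues(R)[0],i['t'],i['intrinsics'],np.array([i['k1'],0,0,0,0.]))[0][:,0]
E
python3 - <<'E'
from h import *
np.set_printoptions(precision=4,suppress=True)
S=lambda u,v:(245+u/5-.4,225+v/5-.4); T=lambda u,v:(305+(u-400)/5-.4,175+v/5-.4)
s=lambda u,v:(250+u/8-.44,190+(v-376)/8-.44); t=lambda u,v:(190+(u-400)/8-.44,196+(v-376)/8-.44)
print('post',tri(S(192,38),T(607,180)))
print('tip b',tri(S(311,97),T(718,235)),tri(S(311,97),T(580,57)))
print('tip a',tri(S(103,57),T(470,260)),tri(S(103,57),T(490,255)))
print('base top',onz('top',T(570,198),.018))
print('rim',tri(s(154,440),t(605,483)),'handle',tri(s(116,398),t(462,516)))
print('rim z66',onz('top',t(605,483),.066),onz('side',s(154,440),.066),'handle',onz('top',t(455,516),.045))
# side edges of top image
for zz in(.13,.146): print('tipa side z',onz('side',S(103,57),zz), onz('top',T(470,260),zz))
E
```

```text
post (array([ 0.5451, -0.1627,  0.2032]), [np.float64(0.5274968822922054), np.float64(0.5274968822920912)])
tip b (array([ 0.5564, -0.2313,  0.2112]), [np.float64(44.39004340897558), np.float64(44.39004340897556)]) (array([ 0.6214, -0.1561,  0.1456]), [np.float64(0.41880070050797386), np.float64(0.418800700507953)])
tip a (array([ 0.5035, -0.09  ,  0.1374]), [np.float64(0.5634480323955884), np.float64(0.5634480323955585)]) (array([ 0.504 , -0.1009,  0.1459]), [np.float64(1.5212053085639745), np.float64(1.5212053085638386)])
base top [ 0.5458 -0.163   0.018 ]
rim (array([0.5641, 0.2275, 0.0678]), [np.float64(0.016990785458325813), np.float64(0.01699078545820539)]) handle (array([0.5538, 0.2869, 0.0539]), [np.float64(0.9943608802202432), np.float64(0.9943608802203319)])
rim z66 [0.5643 0.2279 0.066 ] [0.5645 0.2303 0.066 ] handle [0.5534 0.2918 0.045 ]
tipa side z [ 0.5055 -0.0806  0.13  ] [ 0.5032 -0.0905  0.13  ]
tipa side z [ 0.5024 -0.101   0.146 ] [ 0.5027 -0.0894  0.146 ]
```

Triangulated results:
- **Tree:** the post top is at (0.545, -0.163, 0.203) against an expected 0.205. The peg b tip is at z 0.146 and about 77 mm out, so the tree is turned so that peg b points to 5° and the empty peg to 125°.
- **Cup:** the axis is at (0.564, 0.228), the rim at 0.068, and the handle points to 99.7°, reaching 65 mm.

These agree with the given sizes. I'll grasp across the cup's diameter with the hand leaning 25° away from the handle, so it will clear the post later.

```bash
cat >> h.py <<'E'
TREE=np.array([.5452,-.1628]); PA=np.radians(125)
CUP=np.array([.5643,.228]); HZ=np.radians(99.7)
def tool(yaz,lean):
    a=np.radians(yaz);t=np.radians(lean)
    y=np.array([np.cos(a),np.sin(a),0]); l=np.array([np.sin(a),-np.cos(a),0])
    z=-(np.cos(t)*np.array([0,0,1])+np.sin(t)*l); return np.c_[np.cross(y,z),y,z]
def rel(pos,R,p0=None,R0=None):
    if p0 is None:
        from bench import bot
        s=bot.get_state(); p0=s['eef_pos'];R0=Ro.from_quat(s['ee_rot']).as_matrix()
    return np.r_[np.degrees(Ro.from_matrix(R0.T@R).as_rotvec()),100*(R0.T@(np.array(pos)-p0))].round(2)
E
python3 - <<'E'
from h import *
np.set_printoptions(precision=4,suppress=True)
R=tool(-5.3,25); p=np.array([*CUP,.054])
print('high',rel(p+[0,-.02,.24],R)); print('pre',rel(p-.08*R[:,2],R,p+[0,-.02,.24],R),'pick',rel(p,R,p-.08*R[:,2],R))
print(R)
for n,z,q in(('jug',.2,(135,185)),('mill',.148,(293,152)),('bowl',.03,(289,264)),('mug',.09,(218,150))): print(n,onz('top',q,z))
E
```

```text
high [-18.11  20.56  81.22 -50.51 -34.79  -3.71]
pre [ 0.    0.    0.   -8.34 -0.18 14.59] pick [ 0.  0.  0.  0. -0.  8.]
[[ 0.0837  0.9957  0.039 ]
 [ 0.9024 -0.0924  0.4208]
 [ 0.4226  0.     -0.9063]]
jug [0.6256 0.4344 0.2   ]
mill [ 0.7238 -0.0177  0.148 ]
bowl [ 0.3886 -0.0013  0.03  ]
mug [0.7462 0.2149 0.09  ]
```

>>> send_rows --series '[[[0, 0, 0, 0, 0, -4, 8.8], [-18.1, 20.6, 81.2, -50.5, -34.8, -3.7, 8.8], [-18.1, 20.6, 81.2, -50.5, -34.8, -3.7, 8.8], [-18.1, 20.6, 81.2, -50.5, -34.8, -3.7, 8.8], [-18.1, 20.6, 81.2, -50.5, -34.8, -3.7, 8.8], [-18.1, 20.6, 81.2, -50.5, -34.8, -3.7, 8.8], [-18.1, 20.6, 81.2, -50.5, -34.8, -3.7, 8.8], [-18.1, 20.6, 81.2, -50.5, -34.8, -3.7, 8.8], [-18.1, 20.6, 81.2, -50.5, -34.8, -3.7, 8.8], [-18.1, 20.6, 81.2, -50.5, -34.8, -3.7, 8.8], [-18.1, 20.6, 81.2, -50.5, -34.8, -3.7, 8.8], [-18.1, 20.6, 81.2, -50.5, -34.8, -3.7, 8.8]]]'

```text
t: 1.6
eef_pos: [0.5664, 0.2056, 0.2935]
ee_rot: [0.723, 0.656, 0.161, -0.146]
wrist_force: [-0.1, 0.1, 0.9]
gripper_width: 0.996
gripper_force: 0.0
```

```bash
cat >> h.py <<'E'
def wristR(q): # orientation model
    r=Ro.from_euler
    return (r('z',q[0])*r('y',q[1]+q[2])*r('z',q[3])*r('y',q[4])*r('z',q[5]+np.pi/2)).as_matrix()
E
python3 - <<'E'
from h import *
from bench import bot
np.set_printoptions(precision=4,suppress=True)
s=bot.get_state(); print(s['qpos']); R0=Ro.from_quat(s['ee_rot']).as_matrix()
print(R0);print(wristR(s['qpos']))
R=tool(-5.3,25); p=np.array([*CUP,.054])
print('pre',rel(p-.08*R[:,2],R),'pick',rel(p,R))
E
```

```text
[0.0809 0.0392 1.8502 0.4627 1.2088 0.021 ]
[[ 0.088   0.9953  0.0402]
 [ 0.9014 -0.0967  0.4221]
 [ 0.424  -0.0009 -0.9057]]
[[ 0.088   0.9953  0.0402]
 [ 0.9014 -0.0967  0.4221]
 [ 0.424  -0.0009 -0.9057]]
pre [ 0.06 -0.09 -0.25 -8.14 -0.4  14.63] pick [ 0.06 -0.09 -0.25 -8.15 -0.41 22.63]
```

>>> send_rows --series '[[[0, 0, -0.2, -8.15, -0.4, 14.6, 8.8], [0, 0, -0.2, -8.15, -0.4, 14.6, 8.8], [0, 0, -0.2, -8.15, -0.4, 14.6, 8.8], [0, 0, -0.2, -8.15, -0.4, 14.6, 8.8], [0, 0, -0.2, -8.15, -0.4, 17, 8.8], [0, 0, -0.2, -8.15, -0.4, 19.5, 8.8], [0, 0, -0.2, -8.15, -0.4, 21.5, 8.8], [0, 0, -0.2, -8.15, -0.4, 22.6, 8.8], [0, 0, -0.2, -8.15, -0.4, 22.6, 8.8]]]'

```text
t: 2.72
eef_pos: [0.5622, 0.2315, 0.0551]
ee_rot: [0.72, 0.659, 0.161, -0.147]
wrist_force: [0.5, -0.3, -0.1]
gripper_width: 0.995
gripper_force: 0.0
```

```bash
python3 - <<'E'
from h import *
from bench import bot,eyes
from scipy.optimize import least_squares,differential_evolution
np.set_printoptions(precision=4,suppress=True)
s=bot.get_state(); print(s['qpos'],s['eef_pos'],s['wrist_force'])
q0=np.array([1.313,.264,1.604,0,1.274,-.037]);q1=np.array([0.0809,0.0392,1.8502,0.4627,1.2088,0.021])
D=[(q0,np.array([.1477,.6580,.2561])),(q1,np.array([.5664,.2056,.2935])),(s['qpos'],s['eef_pos'])]
def fk(q,k):
    h,L1,L2,dd=k; a,b=q[1],q[1]+q[2]; r=L1*np.sin(a)+L2*np.sin(b); z=h+L1*np.cos(a)+L2*np.cos(b)
    return np.array([r*np.cos(q[0]),r*np.sin(q[0]),z])+dd*wristR(q)[:,2]
f=lambda k:np.concatenate([fk(q,k)-p for q,p in D])
o=least_squares(f,[.3,.45,.4,.3]); k=o.x; print('k',k,np.abs(f(k)).max())
np.save('k.npy',k)
ca=np.radians(99.7)
def ik(p,R,qs):
    lo=np.array([-2.63,-.94,.31,-1.31,0,-2.55]);hi=np.array([2.63,2.18,2.57,4.45,2.66,2.55])
    g=lambda q:np.r_[(fk(q,k)-p)*10,(wristR(q)-R).ravel()]
    best=None
    for st in [qs]+[np.random.default_rng(i).uniform(lo,hi) for i in range(20)]:
        r=least_squares(g,np.clip(st,lo+1e-3,hi-1e-3),bounds=(lo,hi)); 
        if r.cost<1e-8: print(' sol',r.x)
out=.060
for yaz in(110,115,120,125):
  for lean in(25,):
    loop=TREE+out*np.array([np.cos(PA),np.sin(PA)])
    c=loop+.044*np.array([np.cos(PA-np.pi/2),np.sin(PA-np.pi/2)])
    print(yaz,lean,c); ik(np.array([*c,.155]),tool(yaz,lean),s['qpos'])
im=eyes.get_image('top')['image'][150:250,160:300]; a=cv2.resize(im,None,fx=4,fy=4,interpolation=2)
im=eyes.get_image('side')['image'][130:230,210:350]; b=cv2.resize(im,None,fx=4,fy=4,interpolation=2)
cv2.imwrite('pics/grasp.png',cv2.cvtColor(np.vstack([a[:300],b[100:400]]),cv2.COLOR_RGB2BGR))
E
```

```text
[ 0.1272  0.3005  2.039   0.6151  0.8022 -0.2195] [0.5622 0.2315 0.0551] [ 0.491  -0.3212 -0.1078]
k [0.3102 0.505  0.5638 0.3795] 0.023297561143185458
110 25 [ 0.5468 -0.0884]
 sol [-0.0481  0.4179  1.658  -0.165   1.4731 -1.9178]
 sol [-0.0481  0.4179  1.658  -0.165   1.4731 -1.9178]
 sol [-0.0481  0.4179  1.658  -0.165   1.4731 -1.9178]
 sol [-0.0481  0.4179  1.658  -0.165   1.4731 -1.9178]
 sol [-0.0481  0.4179  1.658  -0.165   1.4731 -1.9178]
 sol [-0.0481  0.4179  1.658  -0.165   1.4731 -1.9178]
 sol [-0.0481  0.4179  1.658  -0.165   1.4731 -1.9178]
 sol [-0.0481  0.4179  1.658  -0.165   1.4731 -1.9178]
 sol [-0.0481  0.4179  1.658  -0.165   1.4731 -1.9178]
 sol [-0.0481  0.4179  1.658  -0.165   1.4731 -1.9178]
 sol [-0.0481  0.4179  1.658  -0.165   1.4731 -1.9178]
 sol [-0.0481  0.4179  1.658  -0.165   1.4731 -1.9178]
115 25 [ 0.5468 -0.0884]
 sol [-0.0298  0.4077  1.6724 -0.1923  1.4583 -1.9768]
 sol [-0.0298  0.4077  1.6724 -0.1923  1.4583 -1.9768]
 sol [-0.0298  0.4077  1.6724 -0.1923  1.4583 -1.9768]
 sol [-0.0298  0.4077  1.6724 -0.1923  1.4583 -1.9768]
 sol [-0.0298  0.4
[... 1036 characters left out ...]
1.4413 -2.0355]
 sol [-0.012   0.396   1.6888 -0.2193  1.4413 -2.0355]
125 25 [ 0.5468 -0.0884]
 sol [ 0.0053  0.3829  1.707  -0.2457  1.4223 -2.0941]
 sol [ 0.0053  0.3829  1.707  -0.2457  1.4223 -2.0941]
 sol [ 0.0053  0.3829  1.707  -0.2457  1.4223 -2.0941]
 sol [ 0.0053  0.3829  1.707  -0.2457  1.4223 -2.0941]
 sol [ 0.0053  0.3829  1.707  -0.2457  1.4223 -2.0941]
 sol [ 0.0053  0.3829  1.707  -0.2457  1.4223 -2.0941]
 sol [ 0.0053  0.3829  1.707  -0.2457  1.4223 -2.0941]
 sol [ 0.0053  0.3829  1.707  -0.2457  1.4223 -2.0941]
 sol [ 0.0053  0.3829  1.707  -0.2457  1.4223 -2.0941]
 sol [ 0.0053  0.3829  1.707  -0.2457  1.4223 -2.0941]
 sol [ 0.0053  0.3829  1.707  -0.2457  1.4223 -2.0941]
```

View pics/grasp.png

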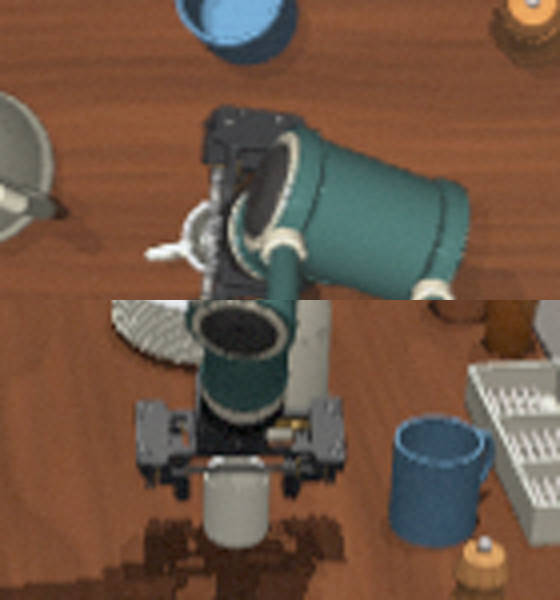

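The picture shows the cup's body standing between the open fingers. In the top half the handle is clear at about (165,253), and in the side half the body is at (235,500). I'll take out the 3.5 mm offset and close.

>>> send_rows --series '[[[0, 0, 0, -0.3, 0.2, -0.05, 8.8], [0, 0, 0, -0.3, 0.2, -0.05, 8.8], [0, 0, 0, -0.3, 0.2, -0.05, 6], [0, 0, 0, -0.3, 0.2, -0.05, 5.5], [0, 0, 0, -0.3, 0.2, -0.05, 5.5], [0, 0, 0, -0.3, 0.2, -0.05, 5.5], [0, 0, 0, -0.3, 0.2, -0.05, 5.5], [0, 0, 0, -0.3, 0.2, -0.05, 5.5]]]'

```text
t: 3.82
eef_pos: [0.564, 0.2279, 0.0544]
ee_rot: [0.72, 0.659, 0.161, -0.147]
wrist_force: [-1.6, -1.1, 1.0]
gripper_width: 0.703
gripper_force: 30.0
```

```bash
python3 - <<'E'
from h import *
from bench import bot
np.set_printoptions(precision=4,suppress=True)
s=bot.get_state(); p0=s['eef_pos']; R0=Ro.from_quat(s['ee_rot']).as_matrix()
u=np.array([np.cos(PA),np.sin(PA)]); v=np.array([np.cos(PA-np.pi/2),np.sin(PA-np.pi/2)])
print('lift',rel(p0+[0,0,.24],R0,p0,R0))
R=Ro.from_euler('z',115.3,degrees=True).as_matrix()@R0
c=TREE+.105*u+.044*v; print(c)
print('over',rel([*c,.29],R,p0,R0))
np.savez('pl.npz',R=R,R0=R0)
E
```

```text
lift [  0.     0.     0.    10.2    0.03 -21.73]
[ 0.521  -0.0516]
over [  48.98    0.12 -104.38  -15.53   -1.78  -33.32]
```

>>> send_rows --series '[[[0, 0, 0, 2, 0, -4.5, 5.5], [0, 0, 0, 4.5, 0, -9.5, 5.5], [0, 0, 0, 7, 0, -15, 5.5], [0, 0, 0, 9.5, 0, -20.5, 5.5], [0, 0, 0, 10.2, 0, -21.7, 5.5], [3.8, 0, -8, 9.2, 0, -22.5, 5.5], [8.5, 0, -18, 7.5, -0.2, -23.5, 5.5], [13, 0, -28, 5, -0.4, -24.5, 5.5], [17.5, 0, -37.5, 2.3, -0.6, -25.5, 5.5], [22, 0, -47, -0.5, -0.8, -26.7, 5.5], [26.5, 0, -56.5, -3, -1, -28, 5.5], [31, 0, -66, -5.5, -1.1, -29, 5.5]]]'

```text
t: 5.32
eef_pos: [0.537, 0.0555, 0.2913]
ee_rot: [0.185, 0.958, 0.041, -0.215]
wrist_force: [-0.2, 0.4, -1.0]
gripper_width: 0.703
gripper_force: 30.0
```

```bash
python3 - <<'E'
from h import *
from bench import bot
np.set_printoptions(precision=4,suppress=True)
s=bot.get_state(); print(s['qpos'],s['eef_pos'],s['gripper_width'],s['gripper_force'])
R=np.load('pl.npz')['R']
print('over',rel([.521,-.0516,.29],R))
E
```

```text
[-0.0305  0.2423  1.6248  0.1475  1.6902 -1.233 ] [0.537  0.0555 0.2913] 0.7027695206936486 29.995318293222226
over [ 17.81  -0.09 -38.11  -2.32 -10.54  -0.94]
```

Next I'll finish the turn, still at height.

>>> send_rows --series '[[[4, 0, -8.5, -0.5, -2.5, -0.2, 5.5], [8, 0, -17, -1, -5, -0.4, 5.5], [12, 0, -26, -1.5, -7.5, -0.7, 5.5], [16, 0, -34, -2, -9.5, -0.9, 5.5], [17.8, 0, -38, -2.3, -10.5, -0.9, 5.5], [17.8, 0, -38, -2.3, -10.5, -0.9, 5.5], [17.8, 0, -38, -2.3, -10.5, -0.9, 5.5]]]'

```text
t: 6.2
eef_pos: [0.5204, -0.0496, 0.2908]
ee_rot: [-0.167, 0.962, -0.037, -0.215]
wrist_force: [1.1, -0.7, -1.1]
gripper_width: 0.708
gripper_force: 30.0
```

```bash
python3 - <<'E'
from h import *
from bench import bot
np.set_printoptions(precision=4,suppress=True)
s=bot.get_state(); print(s['qpos'],s['eef_pos'],s['gripper_width'],s['wrist_force'])
R=np.load('pl.npz')['R']
print('pre',rel([.521,-.0516,.1676],R))
E
```

```text
[-0.0441  0.2138  1.6598 -0.1619  1.6767 -1.9429] [ 0.5204 -0.0496  0.2908] 0.7084026699843661 [ 1.1383 -0.6605 -1.1451]
pre [ 0.19 -0.01 -0.46 -5.23 -0.22 11.16]
```

>>> send_rows --series '[[[0, 0, -0.2, -1.3, 0, 2.8, 5.5], [0, 0, -0.4, -2.6, -0.1, 5.6, 5.5], [0.2, 0, -0.4, -3.9, -0.2, 8.4, 5.5], [0.2, 0, -0.4, -5, -0.2, 10.6, 5.5], [0.2, 0, -0.4, -5.2, -0.2, 11.2, 5.5], [0.2, 0, -0.4, -5.2, -0.2, 11.2, 5.5], [0.2, 0, -0.4, -5.2, -0.2, 11.2, 5.5]]]'

```text
t: 7.08
eef_pos: [0.5218, -0.052, 0.1696]
ee_rot: [-0.171, 0.961, -0.039, -0.213]
wrist_force: [-0.5, -0.5, -0.6]
gripper_width: 0.703
gripper_force: 30.0
```

```bash
python3 - <<'E'
from h import *
from bench import bot,eyes
np.set_printoptions(precision=4,suppress=True)
s=bot.get_state(); print(s['eef_pos'],s['gripper_width'],s['wrist_force'])
o=[]
for n,x,y in(('side',235,215),('top',290,155)):
    i=eyes.get_image(n)['image']; np.save(n+'1.npy',i)
    a=cv2.cvtColor(i[y:y+100,x:x+80],cv2.COLOR_RGB2BGR); o.append(cv2.resize(a,(400,500),interpolation=2))
cv2.imwrite('pics/pre.png',np.hstack(o))
R=Ro.from_quat(s['ee_rot']).as_matrix(); p=s['eef_pos']
C=R@np.load('pl.npz')['R0'].T; # cup->world change
hz=np.radians(99.7); h0=np.array([np.cos(hz),np.sin(hz),0])
P=lambda y,z: p+C@(h0*y+np.array([0,0,z-.0544]))
L=P(.044,.040); print('loop',L, 'along,lat',(L[:2]-TREE)@[np.cos(PA),np.sin(PA)],(L[:2]-TREE)@[np.sin(PA),-np.cos(PA)])
for nm,X in(('loop',L),('outer',P(.065,.045)),('top',P(.05,.055)),('rim',P(0,.066)),('bot',P(0,0)),('tip',[*(TREE+.078*np.array([np.cos(PA),np.sin(PA)])),.146])):
    a=px('side',X)[0];b=px('top',X)[0]; print(nm,(a-[235,215])*5+2,(b-[290,155])*5+[402,2])
E
```

```text
[ 0.5218 -0.052   0.1696] 0.703306010977922 [-0.5075 -0.5493 -0.5876]
loop [ 0.4859 -0.0773  0.1551] along,lat 0.10408272742811672 0.0004387256701930478
loop [121.3699  74.2788] [525.5703 388.8288]
outer [96.247  81.7329] [547.5032 418.3773]
top [114.1966  58.8249] [533.2139 396.9962]
rim [173.1429  12.3324] [482.5658 325.1391]
bot [171.9556  96.0742] [478.626 330.013]
tip [149.402 105.198] [561.3759 363.6141]
```

View pics/pre.png

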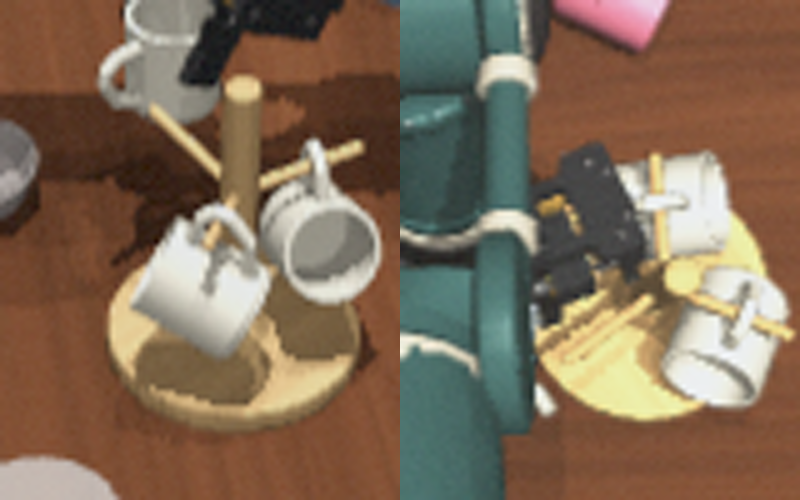

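The side half shows the handle opening at about (123,75), with the peg tip right in front of it at (152,108). Predictions were (121,74) and (149,105), so they're aligned to 1–2 mm. I'll now slide the handle onto the peg.

```bash
python3 - <<'E'
from h import *
np.set_printoptions(precision=4,suppress=True)
R=np.load('pl.npz')['R']; p=np.array([.5218,-.052,.1696])
for o in(.09,.075,.06):
    c=TREE+o*np.array([np.cos(PA),np.sin(PA)])+.044*np.array([np.sin(PA),-np.cos(PA)])
    print(o,rel([*c,.125+.268*o+.0144],R))
E
```

```text
0.09 [-0.13  0.18 -0.05 -0.55 -1.38  0.42]
0.075 [-0.13  0.18 -0.05 -1.07 -2.83  0.63]
0.06 [-0.13  0.18 -0.05 -1.59 -4.28  0.83]
```

>>> send_rows --series '[[[0, 0, 0, -0.3, -0.7, 0.2, 5.5], [0, 0, 0, -0.55, -1.4, 0.4, 5.5], [0, 0, 0, -0.8, -2.1, 0.5, 5.5], [0, 0, 0, -1.1, -2.8, 0.6, 5.5], [0, 0, 0, -1.35, -3.6, 0.7, 5.5], [0, 0, 0, -1.6, -4.3, 0.8, 5.5], [0, 0, 0, -1.6, -4.3, 0.8, 5.5], [0, 0, 0, -1.6, -4.3, 0.8, 5.5]]]'

```text
t: 8.18
eef_pos: [0.5462, -0.0884, 0.1544]
ee_rot: [-0.171, 0.961, -0.038, -0.214]
wrist_force: [-0.4, 0.0, -0.5]
gripper_width: 0.704
gripper_force: 30.0
```

```bash
python3 - <<'E'
from h import *
from bench import bot,eyes
s=bot.get_state(); print(s['eef_pos'],s['gripper_width'],s['wrist_force'])
o=[]
for n,x,y in(('side',235,215),('top',290,155)):
    i=eyes.get_image(n)['image']
    a=cv2.cvtColor(i[y:y+100,x:x+80],cv2.COLOR_RGB2BGR); o.append(cv2.resize(a,(400,500),interpolation=2))
cv2.imwrite('pics/ins.png',np.hstack(o))
R=np.load('pl.npz')['R'];print(rel(s['eef_pos']+[0,0,-.007],R))
E
```

```text
[ 0.54620481 -0.08842287  0.1543978 ] 0.7041329927949963 [-0.39821003  0.03887454 -0.5142617 ]
[-0.08  0.06 -0.01 -0.3  -0.01  0.65]
```

View pics/ins.png

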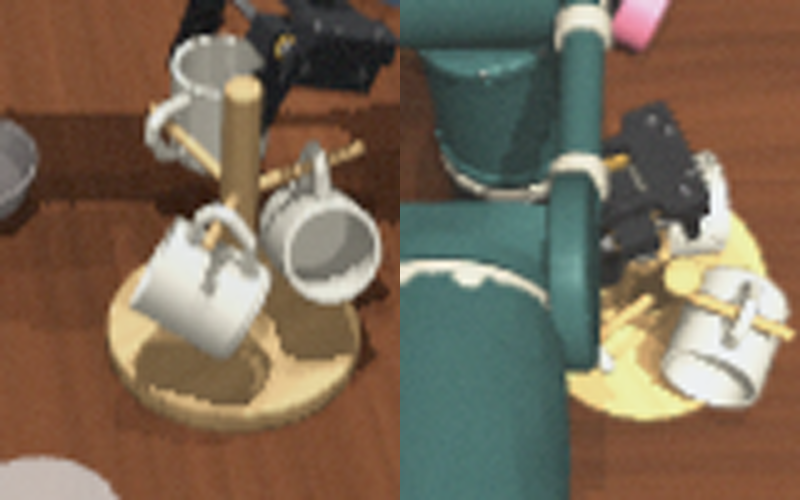

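The peg now runs through the handle opening (side half: handle at (152,130), peg tip just left of it at (152,107)), and there's no contact force. I'll lower the cup until the handle rests on the peg.

>>> send_rows --series '[[[0, 0, 0, -0.1, 0, 0.2, 5.5], [0, 0, 0, -0.2, 0, 0.4, 5.5], [0, 0, 0, -0.26, 0, 0.56, 5.5], [0, 0, 0, -0.26, 0, 0.56, 5.5]]]'

```text
t: 8.78
eef_pos: [0.5461, -0.0885, 0.1481]
ee_rot: [-0.171, 0.961, -0.038, -0.214]
wrist_force: [0.4, -1.1, -0.2]
gripper_width: 0.706
gripper_force: 30.0
```

```bash
python3 - <<'E'
from h import *
from bench import bot
np.set_printoptions(precision=4,suppress=True)
s=bot.get_state(); p0=s['eef_pos']; R0=Ro.from_quat(s['ee_rot']).as_matrix(); print(s['qpos'],p0,s['wrist_force'])
u=np.array([np.cos(PA)*np.cos(.262),np.sin(PA)*np.cos(.262),np.sin(.262)])
piv=np.array([*(TREE+.06*u[:2]/np.cos(.262)),.141])
for a in(10,20,25):
  for sg in(1,-1):
    Q=Ro.from_rotvec(sg*np.radians(a)*u).as_matrix(); p=piv+Q@(p0-piv)
    if p[2]<p0[2]: R=Q@R0; print(a,sg,p,rel(p,R,p0,R0),'lean',np.degrees(np.arccos(-R[2,2])),'y',R[:,1])
E
```

```text
[-0.098   0.3758  1.7278 -0.1879  1.4392 -1.9592] [ 0.5461 -0.0885  0.1481] [ 0.4462 -1.1382 -0.2499]
10 1 [ 0.5454 -0.0866  0.1407] [ 3.33  9.34 -1.3  -0.31  0.2   0.67] lean 34.560761852803346 y [-0.3907  0.9197 -0.0394]
20 1 [ 0.5436 -0.0854  0.1333] [ 6.66 18.68 -2.61 -0.51  0.37  1.39] lean 44.1533939270597 y [-0.4394  0.8956 -0.0699]
25 1 [ 0.5423 -0.0852  0.1297] [ 8.32 23.35 -3.26 -0.56  0.44  1.76] lean 48.97137194722166 y [-0.4647  0.8817 -0.0816]
```

>>> send_rows --series '[[[1.7, 4.7, -0.6, -0.16, 0.1, 0.33, 5.5], [3.3, 9.3, -1.3, -0.3, 0.2, 0.67, 5.5], [5, 14, -2, -0.42, 0.3, 1.03, 5.5], [6.7, 18.7, -2.6, -0.51, 0.37, 1.39, 5.5], [6.7, 18.7, -2.6, -0.51, 0.37, 1.39, 5.5], [6.7, 18.7, -2.6, -0.51, 0.37, 1.39, 5.5]]]'

```text
t: 9.52
eef_pos: [0.5441, -0.0855, 0.1337]
ee_rot: [-0.197, 0.906, -0.116, -0.357]
wrist_force: [-1.0, -0.4, -1.3]
gripper_width: 0.709
gripper_force: 30.0
```

```bash
python3 - <<'E'
from h import *
from bench import bot,eyes
s=bot.get_state(); print(s['qpos'],s['eef_pos'],s['gripper_width'],s['wrist_force'])
o=[]
for n,x,y in(('side',235,215),('top',290,155)):
    i=eyes.get_image(n)['image']
    a=cv2.cvtColor(i[y:y+100,x:x+80],cv2.COLOR_RGB2BGR); o.append(cv2.resize(a,(400,500),interpolation=2))
cv2.imwrite('pics/rot.png',np.hstack(o))
E
```

```text
[ 0.00340798  0.55793258  1.61405416 -0.35814429  1.66057284 -1.89759075] [ 0.54405788 -0.08551595  0.13368901] 0.7092758373794388 [-0.97297162 -0.41818972 -1.32759942]
```

View pics/rot.png

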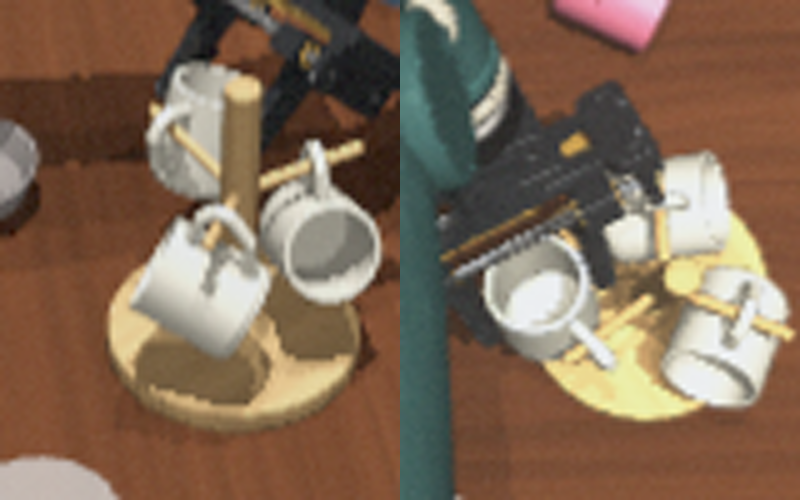

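The top half shows the handle at (595,345) over the empty peg, with the fingers clear of cup b. I'll open partway so the cup swings down gently.

>>> send_rows --series '[[[0, 0, 0, 0, 0, 0, 6.4], [0, 0, 0, 0, 0, 0, 6.6], [0, 0, 0, 0, 0, 0, 6.9], [0, 0, 0, 0, 0, 0, 7.2], [0, 0, 0, 0, 0, 0, 7.4], [0, 0, 0, 0, 0, 0, 7.4], [0, 0, 0, 0, 0, 0, 7.4], [0, 0, 0, 0, 0, 0, 7.4], [0, 0, 0, 0, 0, 0, 7.4], [0, 0, 0, 0, 0, 0, 7.4]]]'

```text
t: 10.88
eef_pos: [0.5438, -0.0855, 0.1335]
ee_rot: [-0.197, 0.906, -0.117, -0.357]
wrist_force: [0.7, 0.6, -0.9]
gripper_width: 0.841
gripper_force: 0.0
```

```bash
python3 - <<'E'
from h import *
from bench import bot,eyes
s=bot.get_state(); print(s['eef_pos'],s['gripper_width'],s['wrist_force'],s['gripper_force'])
o=[]
for n,x,y in(('side',235,215),('top',290,155)):
    i=eyes.get_image(n)['image']
    a=cv2.cvtColor(i[y:y+100,x:x+80],cv2.COLOR_RGB2BGR); o.append(cv2.resize(a,(400,500),interpolation=2))
cv2.imwrite('pics/rel.png',np.hstack(o))
E
```

```text
[ 0.54379494 -0.08552058  0.13350204] 0.8414798385808611 [ 0.7424469   0.59010598 -0.8963556 ] 0.0
```

View pics/rel.png

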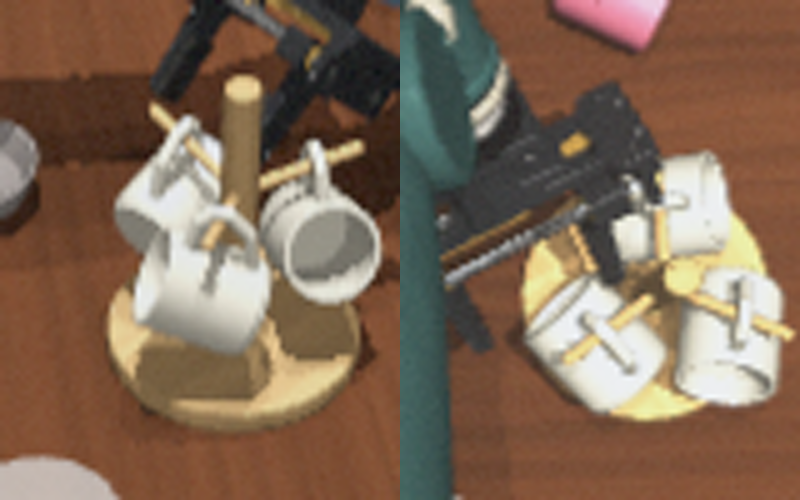

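The cup now hangs freely on the third peg (side half at (170,190), top half at (600,345)). All three cups are on and the post hasn't moved, with its top still at (242,88) in the crop. I'll retract along the tool axis and go above the post.

```bash
python3 - <<'E'
from h import *
from bench import bot
np.set_printoptions(precision=4,suppress=True)
s=bot.get_state(); p0=s['eef_pos']; R0=Ro.from_quat(s['ee_rot']).as_matrix()
p1=p0-.1*R0[:,2]; print(p1,'up',rel(p1+[0,0,.1],R0))
R=tool(85,0); print('over',rel([*TREE,.30],R)); 
E
```

```text
[ 0.6039 -0.0503  0.2052] up [  0.     0.     0.     6.93  -0.71 -17.17]
over [-15.69 -41.79  28.02  13.55  -8.16  -9.31]
```

>>> send_rows --series '[[[0, 0, 0, 0, 0, -2.5, 7.4], [0, 0, 0, 0, 0, -6, 7.4], [0, 0, 0, 0, 0, -10, 7.4], [0, 0, 0, 3.5, -0.4, -13.5, 7.4], [0, 0, 0, 6.9, -0.7, -17.2, 8], [-3.7, -10, 6.7, 8.5, -2.5, -15.5, 8], [-7.5, -20, 13.5, 10.5, -4.5, -13.5, 8], [-11.5, -30.5, 20.5, 12, -6.5, -11.5, 8], [-15.7, -41.8, 28, 13.5, -8.2, -9.3, 8], [-15.7, -41.8, 28, 13.5, -8.2, -9.3, 8], [-15.7, -41.8, 28, 13.5, -8.2, -9.3, 8]]]'

```text
t: 12.35
eef_pos: [0.5437, -0.1641, 0.3005]
ee_rot: [0.045, 0.999, -0.0, 0.0]
wrist_force: [0.4, 0.5, 0.1]
gripper_width: 0.911
gripper_force: 0.0
```

```bash
python3 - <<'E'
from h import *
from bench import bot
np.set_printoptions(precision=4,suppress=True)
s=bot.get_state(); print(s['qpos'],s['eef_pos'],s['gripper_width'],s['wrist_force'])
R=tool(85,0); print('grasp',rel([*TREE,.187],R)); 
E
```

```text
[-0.337   0.0367  1.7839 -0.      1.3201 -1.8183] [ 0.5437 -0.1641  0.3005] 0.9107508465708073 [0.4482 0.5054 0.1441]
grasp [-0.01  0.05 -0.12 -0.13  0.15 11.35]
```

>>> send_rows --series '[[[0, 0, 0, -0.1, 0.1, 3, 8], [0, 0, 0, -0.1, 0.1, 6.5, 8], [0, 0, 0, -0.1, 0.1, 9.5, 8], [0, 0, 0, -0.1, 0.1, 11.3, 8], [0, 0, 0, -0.1, 0.1, 11.3, 8], [0, 0, 0, -0.1, 0.1, 11.3, 8]]]'

```text
t: 13.1
eef_pos: [0.5478, -0.1622, 0.1877]
ee_rot: [0.043, 0.999, -0.0, 0.001]
wrist_force: [-0.6, 0.2, 0.8]
gripper_width: 0.91
gripper_force: 0.0
```

```bash
python3 - <<'E'
from h import *
from bench import bot,eyes
np.set_printoptions(precision=4,suppress=True)
s=bot.get_state(); print(s['eef_pos'],s['gripper_width'],s['wrist_force'])
R=tool(85,0); print('fix',rel([*TREE,.187],R))
i=eyes.get_image('side')['image']; x,y=220,180
cv2.imwrite('pics/pg.png',cv2.cvtColor(cv2.resize(i[y:y+120,x:x+120],(600,600),interpolation=2),cv2.COLOR_RGB2BGR))
E
```

```text
[ 0.5478 -0.1622  0.1877] 0.9095177187437323 [-0.6105  0.1535  0.7799]
fix [-0.02  0.07  0.07  0.26 -0.09  0.07]
```

View pics/pg.png

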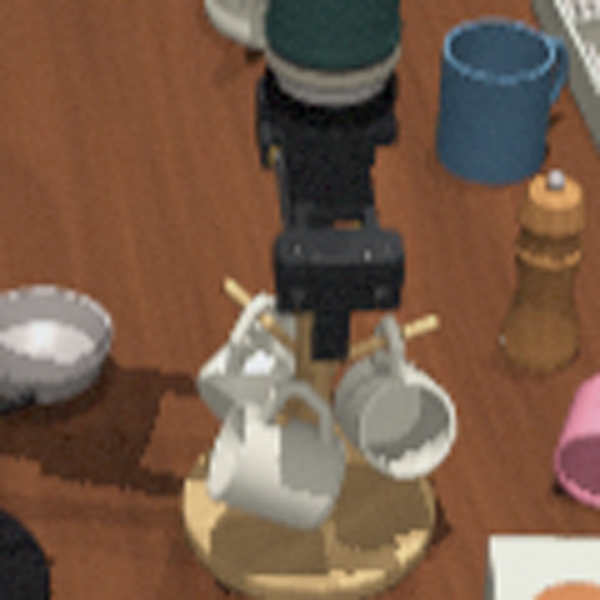

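The picture shows the post between the fingers, with the near finger at (330,330) in front of it and all three cups hanging. I'll centre on the post (2.6 mm along tool x) and close.

>>> send_rows --series '[[[0, 0, 0, 0.2, -0.1, 0, 8], [0, 0, 0, 0.2, -0.1, 0, 8], [0, 0, 0, 0.2, -0.1, 0, 5], [0, 0, 0, 0.2, -0.1, 0, 3], [0, 0, 0, 0.2, -0.1, 0, 2], [0, 0, 0, 0.2, -0.1, 0, 1.5], [0, 0, 0, 0.2, -0.1, 0, 1.5], [0, 0, 0, 0.2, -0.1, 0, 1.5], [0, 0, 0, 0.2, -0.1, 0, 1.5]]]'

```text
t: 14.28
eef_pos: [0.5447, -0.1629, 0.1865]
ee_rot: [0.043, 0.999, 0.0, 0.0]
wrist_force: [-0.1, -0.2, -0.1]
gripper_width: 0.261
gripper_force: 30.0
```

>>> send_rows --series '[[[0, 0, 0, 0, 0, -0.1, 1.5], [0, 0, 0, 0, 0, -0.3, 1.5], [0, 0, 0, 0, 0, -0.6, 1.5], [0, 0, 0, 0, 0, -1, 1.5], [0, 0, 0, 0, 0, -1.4, 1.5], [0, 0, 0, 0, 0, -1.8, 1.5], [0, 0, 0, 0, 0, -2.2, 1.5], [0, 0, 0, 0, 0, -2.5, 1.5], [0, 0, 0, 0, 0, -2.7, 1.5], [0, 0, 0, 0, 0, -2.8, 1.5], [0, 0, 0, 0, 0, -2.8, 1.5]]]'

```text
t: 15.65
eef_pos: [0.5447, -0.1629, 0.2146]
ee_rot: [0.043, 0.999, 0.0, 0.0]
wrist_force: [0.2, 0.2, -7.4]
gripper_width: 0.263
gripper_force: 30.0
```

The load is -7.4 N, which fits 0.7 kg, so the set is off the table. I'll keep lifting.

>>> send_rows --series '[[[0, 0, 0, 0, 0, -0.2, 1.5], [0, 0, 0, 0, 0, -0.6, 1.5], [0, 0, 0, 0, 0, -1.2, 1.5], [0, 0, 0, 0, 0, -1.9, 1.5], [0, 0, 0, 0, 0, -2.6, 1.5], [0, 0, 0, 0, 0, -3.3, 1.5], [0, 0, 0, 0, 0, -4, 1.5], [0, 0, 0, 0, 0, -4.6, 1.5], [0, 0, 0, 0, 0, -5.1, 1.5], [0, 0, 0, 0, 0, -5.4, 1.5], [0, 0, 0, 0, 0, -5.6, 1.5], [0, 0, 0, 0, 0, -5.6, 1.5]]]'

```text
t: 17.15
eef_pos: [0.5447, -0.163, 0.2706]
ee_rot: [0.044, 0.999, 0.0, 0.0]
wrist_force: [-0.7, 0.0, -8.2]
gripper_width: 0.261
gripper_force: 30.0
```

>>> send_rows --series '[[[0, 0, 0, 0, 0, 0, 1.5], [0, 0, 0, 0, 0, 0, 1.5], [0, 0, 0, 0, 0, 0, 1.5], [0, 0, 0, 0, 0, 0, 1.5], [0, 0, 0, 0, 0, 0, 1.5], [0, 0, 0, 0, 0, 0, 1.5], [0, 0, 0, 0, 0, 0, 1.5], [0, 0, 0, 0, 0, 0, 1.5], [0, 0, 0, 0, 0, 0, 1.5], [0, 0, 0, 0, 0, 0, 1.5], [0, 0, 0, 0, 0, 0, 1.5], [0, 0, 0, 0, 0, 0, 1.5]]]'

```text
t: 18.65
eef_pos: [0.5447, -0.1629, 0.2706]
ee_rot: [0.043, 0.999, 0.0, 0.0]
wrist_force: [0.2, 0.8, -7.4]
gripper_width: 0.266
gripper_force: 30.0
```

```bash
python3 - <<'E'
from h import *
from bench import bot,eyes
s=bot.get_state(); print(s['eef_pos'],s['gripper_width'],s['wrist_force'],s['ft_torque'])
i=eyes.get_image('side')['image']; x,y=220,150
cv2.imwrite('pics/end.png',cv2.cvtColor(cv2.resize(i[y:y+150,x:x+120],(480,600),interpolation=2),cv2.COLOR_RGB2BGR))
E
```

```text
[ 0.54470032 -0.1629318   0.27060553] 0.2659429321729208 [ 0.24866515  0.83536656 -7.38901814] [ 0.02870105 -0.02725831  0.00301672]
```

View pics/end.png

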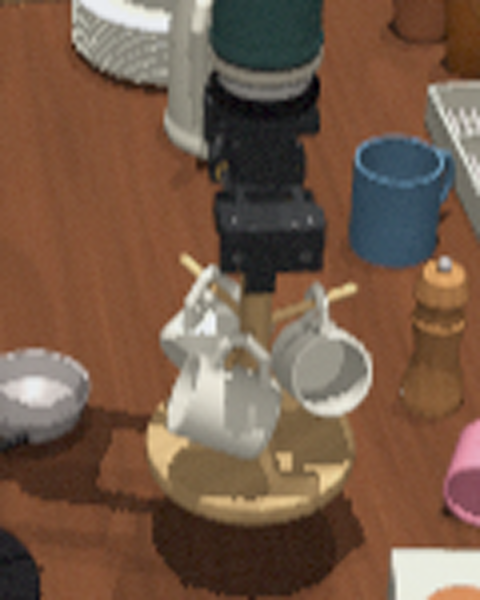

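The picture shows the tree held upright about 8 cm up: its base is at (250,460) with its shadow detached below, and all three cups are hanging. The grip is steady, so I'm handing it in.

```bash
python3 -c "
from bench import bot
print(bot.finish_job())"
```

```text
the job is handed in; nothing more can be done
None
```

The loose cup hangs on the empty peg, and I handed the job in at about 19 s with the arm holding the tree upright by its post top, about 8 cm off the table, and all three cups hanging; the judge's result was not shown.

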